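# Shut the stain tubes and hold the chest lid at 60 degrees

### The arm

A 7-joint arm with a two-finger parallel gripper is mounted at the origin on the work surface. World frame = base frame: x ahead of the robot, y to its left, z up, the work surface at z = 0. Lengths are in m, angles in rad, forces in N, time in s.
With the tool pointing down it reaches from about 0.425 to 0.925 m from the base axis. Payload 6.8 kg.
Tool frame: the origin (TCP) lies between the finger pads; the fingertips stand r.tip_reach ahead of it and the grasp point (between the pads) lies 11 mm behind it (r.tip_reach is the distance from the TCP to the fingertips, in m); z points along the fingers, y is the direction in which the jaws open and shut (so a half turn about z gives the same grasp; the last joint's range is limited). The gripper opens to 85 mm and grips with 20 to 120 N. Pads are 22 mm wide; open, the fingers measure 114 mm over their backs; the gripper's body (76 mm by 85 mm) begins 54 mm behind the grasp point. The pads swing forward as they close: fully open they stand 13 mm farther back than shut.
Start: joints at [1.06, 0.477, 0.022, 1.555, -0.011, 1.109, -0.083], TCP at [0.265, -0.621, 0.239] pointing down, gripper open.
Joint ranges: [-2.96, 2.96], [-0.34, 2.1], [-1.41, 1.46], [0.24, 2.44], [-1.37, 4.51], [0.17, 1.92], [-2.96, 2.96]. Speed limits (rad/s): [2.39, 2.39, 3.14, 3.14, 3.14, 3.14, 3.14].

### API

Orientations are given as a rotation vector (axis times angle).
In Python, from bench import r, eyes, spotter gives the robot as it stands.
- The arm moves only by the tool carry_out, never from a script. Its argument "series" is text: rows parted by semicolons, each of 5 numbers parted by spaces: the shift along the tool's x, y, z in cm, then the turn about the tool's z in rad, then the opening, from 0 (shut) to 1 (fully open). In form: x y z yaw gripper; .... A call has 1 to 8 rows; each row shifts and turns the commanded pose from where the row before left it, along the tool's axes as they then stand; what a row does not reach is not made up. A row lasts 1/8 s, in which the tool goes at most 62.5 mm and 10.7 degrees, less where a joint would pass 70% of its speed; a pose out of reach is approached as far as the arm can. A call with a gripper value outside its range is refused whole. The fingers move at their own pace and stop on an object; "grip_force" is the grip in N (left out, the last holds). Time passes only in rows, so rows that do not move let the fingers close. It gives the time, the measured TCP pose, the force and the opening at its end, in the units of the state.
- r.get_obs(): the state, without advancing time (a new reading comes with each control period).
- eyes.grab_frame(name): name is "side" or "top"; returns a dict with "color" (400x640x3 uint8, blue, green, red), "intrinsics" (3x3 intrinsics, pixels), "D" ([k1, k2, p1, p2, k3] as OpenCV has them; the pictures are not rectified), "R" (3x3) and "t" (3): a world point X has camera coordinates R X + t. Camera axes: x right, y down, z forward; pixel columns grow to the right and rows downward; lengths in m; the calibration is good to about 2 mm. A picture is of the moment at which its call begins. There is no depth.
- r.hand_in(): hands the job in, once; it reports no verdict.
Trained networks look in a picture, given as the dict that the camera call returned (one of the last four; its "shot" number tells which), for a name from the list of things; names that differ only in an ending like _2 or _b are one class to them, and where a whole thing is asked for, a point or a joint stands for the part that bears it (a point fixed in the world has none). Each returns a list of dicts, best first, with "confidence" (0 to 1); they miss things now and then, are a little off and sometimes report something else, mostly with a low value. They report only what shows in the picture. A call takes as long as a camera call.
- spotter.search_frame(picture, query): "uv" ([column, row] in pixels, amid what is visible of it).
- spotter.trace(picture, query): "pixels" (400x640 bool, what is visible of it) and "uv" ([column, row] in pixels, amid what is visible of it).
- spotter.mark_of(picture, query): "uv" ([column, row] in pixels: a listed point, or the origin of a listed thing).
The state is a dict: "clock": time; "joints": joint angles; "qvel": joint speeds; "tau": joint torques, N m; "tcp_pos": TCP position; "orientation": TCP orientation; "contact_force": force on the tool from outside, world axes, zero at the start; "moment": the same for the moment, N m; "grip_width": finger opening in m.
Only numpy, scipy, OpenCV 4.12 (cv2) and the standard library are available. Lean on these libraries where they do the work, as an engineer would, in place of code of your own. Each camera call takes 0.05 s, during which the arm holds its last target.

### The job

I am about to put the rack of stain tubes away in the plywood chest: first press fully shut the two flip caps that were left open, leaving the lid of the chest shut until that is done. Then take the chest's lid by its red knob, lift it to 60 degrees open and keep holding it still there so I can load the rack; finish while holding it, because it falls shut by itself. Leave the other caps shut and everything else on the table where it is.

Things in the scene. Friction and masses are not known exactly. Their poses are not given: they have to be found in the camera images.
- chest: fixed plywood storage chest, 180 (x) x 260 (y) x 120 mm high, open-topped under its lid; origin at the centre of its underside, z up; its front, with the knob, faces its own -x. It and the tube rack swap sides of the table from start to start
- lid (a joint): angle of the chest lid, rad: 0 = shut, grows as it opens upward, 1.047 = 60 degrees, stop at 1.45. The hinge is free, so the lid falls shut from every angle unless held. Lid: wooden, 184 x 264 x 10 mm, about 0.6 kg
- lid_hinge (a point): middle of the lid's hinge line, on the chest's far top edge: 90 mm along chest +x from the chest's origin, 120 mm up; the hinge line runs along the chest's y axis
- knob (a point): centre of the red knob at the front of the lid, rigid with it: a cylinder lying along the chest's y axis, 22 mm diameter, 26 mm long, on a 10 mm wide steel neck; this point is the cylinder's centre, 220 mm from the hinge line (36 mm ahead of the lid's front edge) and 5 mm above the hinge in the shut lid. Pinch it from above by its two flat ends; it can turn between the pads as the lid rises
- rack: fixed wooden tube rack, 64 (x) x 240 (y) x 50 mm high, four tubes in a row along its y axis; origin at the centre of its underside, z up; the cap hinges are on its +x side, away from the robot
- tube_blue: white upright sample tube with blue band and blue flip cap, standing firmly in the rack (cannot be lifted out); diameter 30 mm, 78 mm tall; origin at the centre of its foot, z up, and its mouth is 78 mm above the origin. Its cap hinge lies 18 mm from the tube axis along the tube's +x axis, at mouth height, hinge line along the tube's y axis. All tubes have the rack's yaw and stand 54 mm apart along the rack's y axis in random order
- cap_blue (a joint): flip cap of the blue tube, rad: 0 = fully shut (flat on the mouth), about 1.57 = standing upright over the hinge, 2.2 = stop, leaning away from the mouth. Disc 34 mm across and 6 mm thick with a thumb tab; from hinge line to tab tip 43 mm. A stiff hinge: it stays at whatever angle it is left (about 0.012 N m of friction), so it must be pressed right down. Starts open (1.5 to 1.95)
- tube_yellow: white upright sample tube with yellow band and yellow flip cap, standing firmly in the rack (cannot be lifted out); diameter 30 mm, 78 mm tall; origin at the centre of its foot, z up, and its mouth is 78 mm above the origin. Its cap hinge lies 18 mm from the tube axis along the tube's +x axis, at mouth height, hinge line along the tube's y axis. All tubes have the rack's yaw and stand 54 mm apart along the rack's y axis in random order
- cap_yellow (a joint): flip cap of the yellow tube, rad: 0 = fully shut (flat on the mouth), about 1.57 = standing upright over the hinge, 2.2 = stop, leaning away from the mouth. Disc 34 mm across and 6 mm thick with a thumb tab; from hinge line to tab tip 43 mm. A stiff hinge: it stays at whatever angle it is left (about 0.012 N m of friction), so it must be pressed right down. Starts open (1.5 to 1.95)
- tube_green: white upright sample tube with green band and green flip cap, standing firmly in the rack (cannot be lifted out); diameter 30 mm, 78 mm tall; origin at the centre of its foot, z up, and its mouth is 78 mm above the origin. Its cap hinge lies 18 mm from the tube axis along the tube's +x axis, at mouth height, hinge line along the tube's y axis. All tubes have the rack's yaw and stand 54 mm apart along the rack's y axis in random order
- cap_green (a joint): flip cap of the green tube, rad: 0 = fully shut (flat on the mouth), about 1.57 = standing upright over the hinge, 2.2 = stop, leaning away from the mouth. Disc 34 mm across and 6 mm thick with a thumb tab; from hinge line to tab tip 43 mm. A stiff hinge: it stays at whatever angle it is left (about 0.012 N m of friction), so it must be pressed right down. Starts shut
- tube_orange: white upright sample tube with orange band and orange flip cap, standing firmly in the rack (cannot be lifted out); diameter 30 mm, 78 mm tall; origin at the centre of its foot, z up, and its mouth is 78 mm above the origin. Its cap hinge lies 18 mm from the tube axis along the tube's +x axis, at mouth height, hinge line along the tube's y axis. All tubes have the rack's yaw and stand 54 mm apart along the rack's y axis in random order
- cap_orange (a joint): flip cap of the orange tube, rad: 0 = fully shut (flat on the mouth), about 1.57 = standing upright over the hinge, 2.2 = stop, leaning away from the mouth. Disc 34 mm across and 6 mm thick with a thumb tab; from hinge line to tab tip 43 mm. A stiff hinge: it stays at whatever angle it is left (about 0.012 N m of friction), so it must be pressed right down. Starts shut
- mug: orange mug, 64 mm across, 75 mm tall, between chest and rack; loose bystander, origin at the centre of its underside
- brush: brush 190 mm long lying flat between chest and rack; loose bystander, origin on its underside
- rib: flat red disc, 60 mm across, 8 mm thick (a shaping rib); loose bystander, origin at the centre of its underside
- jar: amber jar, 70 mm across, 90 mm tall, far left; loose bystander, origin at the centre of its underside
- bowl: unglazed bowl, 110 mm across, 50 mm tall, far right; loose bystander, origin at the centre of its underside
- batten: wooden batten 220 x 20 x 10 mm lying flat; loose bystander, origin at the centre of its underside

How it is judged:
On the way, in this order (a step that is already met when the one before it is completed fails the run):
1. all four caps are fully shut while the chest is still shut (value of joint each of cap_blue, cap_yellow, cap_green, cap_orange below 0.12 rad and value of joint lid below 0.1 rad), for 0.2 s.
2. the lid is lifted by its knob to 60 degrees and held there (value of joint lid between 0.942 and 1.152 rad and contact force between lid and the fingers above 0.3 N and distance between the grasp point and knob below 0.035 m), for 0.3 s.
At the end, for the whole second after the job is handed in: The lid is held still at 60 degrees (within 6 degrees) by the fingers on its knob, slower than 0.1 rad/s, and all four caps are fully shut (within 0.12 rad, 7 degrees) (all of step 2 and velocity of joint lid between -0.1 and 0.1 rad/s and value of joint each of cap_blue, cap_yellow, cap_green, cap_orange below 0.12 rad); the arm keeps its last pose, push and grip.
It fails at once if the lid is opened (over 0.2 rad) while a cap is still open (value of joint lid above 0.2 rad and value of joint any of cap_blue, cap_yellow, cap_green, cap_orange above 0.3 rad).
It fails at once if a bystander is shifted by more than 30 mm (distance of any of mug, brush, rib, jar, bowl, batten from where it was at the start of the episode above 0.03 m).
It also fails if it takes over 64 s, if anything falls off the work surface, if the arm or the gripper's body presses on something with over 40 N, if the wrist force passes 120 N, or if a joint passes its speed limit or range.

## Working session

There is one attempt and no reset: what is moved stays moved. The work goes in short steps, Python scripts to look and compute and a tool call to move; the robot and the scene stay as the last step left them, time stands still between calls to the robot, and variables do not carry over. Pictures are saved under pics/ and viewed, and the job is handed in when it is done.

Besides the shell and the picture viewer there is one more tool, called after "Request:" as name(argument=value, ...) on one line, values as JSON. carry_out: Moves the arm, as the interface text tells. Its arguments: {"type":"object","properties":{"series":{"type":"string"},"grip_force":{"type":"number"}},"required":["series"]}

```bash
ls; mkdir -p pics; python3 - <<'E'
from bench import r, eyes, spotter
import cv2,numpy as np
o=r.get_obs(); print(o, r.tip_reach)
for n in("side","top"):
    p=eyes.grab_frame(n); cv2.imwrite(f"pics/{n}0.png",p["color"]); print(n,p["R"].tolist(),p["t"],p["D"],p["intrinsics"].tolist())
    for q in ["chest","rack","knob","lid_hinge","tube_blue","tube_yellow","tube_green","tube_orange"]:
        print(q,[(np.round(d["uv"],1).tolist(),round(d["confidence"],2)) for d in spotter.mark_of(p,q)[:2]])
E
```

```text
pics
{'clock': 0.0, 'joints': array([ 1.05989648,  0.47781196,  0.02234298,  1.55646981, -0.01149757,
        1.10931535, -0.08311553]), 'qvel': array([-0.00054954,  0.00171372, -0.00065656, -0.00072246,  0.00103932,
       -0.00151944, -0.00085743]), 'tau': array([-4.57312080e-04, -5.96453404e+01,  1.60743456e+00, -2.81194013e+01,
        1.23661361e-02,  9.30046634e-03,  2.16971239e-05]), 'tcp_pos': array([ 0.26434789, -0.620439  ,  0.23831008]), 'orientation': array([-3.07632424e+00, -6.28093194e-01,  8.09083547e-04]), 'contact_force': array([ 0.09052976,  0.57199616, -0.33944638]), 'moment': array([-0.02777369, -0.02221328,  0.00713226]), 'grip_width': 0.08556056718451367} 0.008
side [[-0.7547635732967413, -0.6559823154577644, -0.004376097691436321], [-0.49654841897629076, 0.5756552190145945, -0.6496620170776535], [0.42868591770255376, -0.48816828105472965, -0.7602105717073327]] [0.41399411 0.31554026 0.89531533] [0.00039547 0.         0.         0.         0.        ] [[374.726919102064, 0.0, 316.68634920925314], [0.0, 374.726919102064, 200.0163812751145], [0.0, 0.0, 1.0]]
chest
[... 311 characters left out ...]
4613, -0.0121453504893719], [-0.98175127569456, 0.024514007679072965, -0.1885828626880357], [0.1888183931060584, 0.007656374009294683, -0.9819821761935785]] [0.02458822 0.51598432 1.34568193] [0.02002667 0.         0.         0.         0.        ] [[462.2143490371578, 0.0, 317.21472666038943], [0.0, 462.2143490371578, 204.4501619157449], [0.0, 0.0, 1.0]]
chest [([390.7, 185.4], 0.86)]
rack [([246.9, 193.7], 0.79), ([321.9, 224.6], 0.72)]
knob [([391.4, 217.0], 0.84)]
lid_hinge [([398.8, 147.1], 0.72)]
tube_blue [([236.1, 258.8], 0.71), ([239.4, 191.6], 0.59)]
tube_yellow [([254.9, 193.3], 0.65), ([236.3, 192.1], 0.31)]
tube_green [([220.4, 188.6], 0.67)]
tube_orange [([270.4, 194.6], 0.52)]
```

View pics/side0.png

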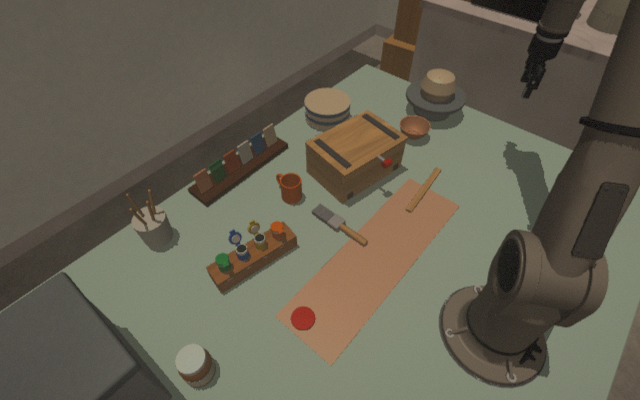

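View pics/top0.png

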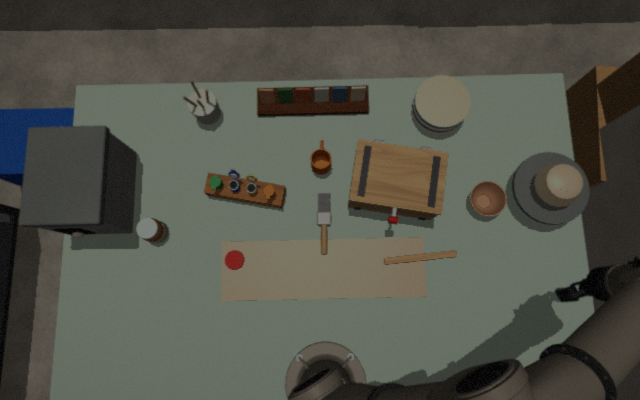

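```bash
python3 - <<'E'
import cv2
a=cv2.imread("pics/top0.png")[150:230,190:310]; cv2.imwrite("pics/top0z.png",cv2.resize(a,None,fx=6,fy=6,interpolation=cv2.INTER_CUBIC))
a=cv2.imread("pics/side0.png")[190:300,200:330]; cv2.imwrite("pics/side0z.png",cv2.resize(a,None,fx=5,fy=5,interpolation=cv2.INTER_CUBIC))
E
```

```text
(no output)
```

View pics/top0z.png

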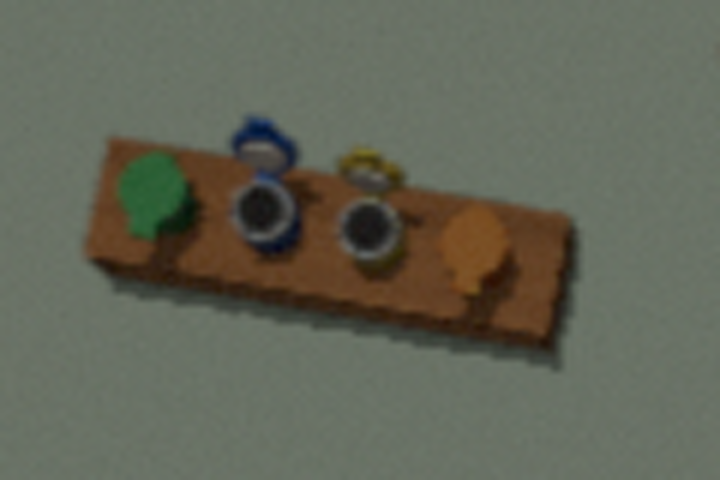

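View pics/side0z.png

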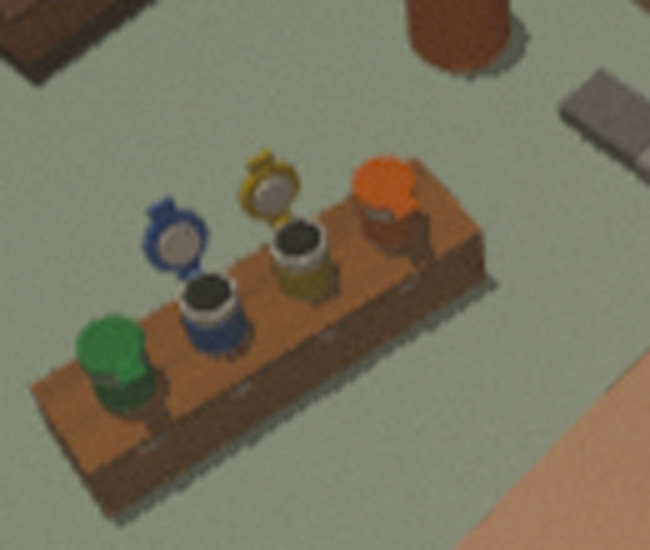

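The scene: the chest is on the right in the top view, with its knob near (392,218). The rack is on the left at (245,190). The tubes in order of decreasing y are green, blue (open), yellow (open), orange. Next I'll work out their positions.

```bash
cat > h.py <<'E'
import numpy as np, cv2
from bench import r, eyes, spotter
from scipy.optimize import least_squares
def ray(p,uv,z):
    n=cv2.undistortPoints(np.array([[uv]],float),p["intrinsics"],p["D"])[0,0]
    R,t=np.array(p["R"]),np.array(p["t"]).ravel(); c=-R.T@t; d=R.T@np.array([*n,1.])
    return c+d*(z-c[2])/d[2]
def proj(p,X):
    R=np.array(p["R"]); rv,_=cv2.Rodrigues(R)
    return cv2.projectPoints(np.atleast_2d(X).astype(float),rv,np.array(p["t"],float).ravel(),p["intrinsics"],p["D"])[0][:,0]
E
python3 - <<'E'
from h import *
T=eyes.grab_frame("top");S=eyes.grab_frame("side")
for n,uv in dict(green=(215.8,181.7),blue=(233.8,185),yellow=(251.7,188.3),orange=(269.2,190.8)).items():print("T",n,ray(T,uv,.084 if n in("green","orange") else .078).round(4))
for n,uv in dict(green=(222.5,259),blue=(241.8,248.4),yellow=(259.8,237.8),orange=(277,226.5)).items():print("S",n,ray(S,uv,.084 if n in("green","orange") else .078).round(4))
for P,nm in((T,"T"),(S,"S")):
  for q,z in(("knob",.125),("lid_hinge",.12),("chest",0),("rack",0)):
    for f in (spotter.mark_of,spotter.search_frame):
      d=f(P,q)
      if d: print(nm,q,f.__name__,np.round(d[0]["uv"],1),round(d[0]["confidence"],2),ray(P,d[0]["uv"],z).round(4))
  for q in ("knob","cap_blue","cap_yellow","cap_green","cap_orange"):
    d=spotter.search_frame(P,q); print(nm,q,[(np.round(x["uv"],1).tolist(),round(x["confidence"],2)) for x in d[:2]])
  z=cv2.resize(P["color"][120:240,330:470],None,fx=5,fy=5,interpolation=cv2.INTER_CUBIC) if nm=="T" else cv2.resize(P["color"][100:210,295:425],None,fx=5,fy=5,interpolation=cv2.INTER_CUBIC)
  cv2.imwrite(f"pics/chest{nm}.png",z)
E
```

```text
T green [0.5862 0.3121 0.084 ]
T blue [0.5762 0.2595 0.078 ]
T yellow [0.5647 0.2061 0.078 ]
T orange [0.5544 0.1533 0.084 ]
S green [0.5892 0.31   0.084 ]
S blue [0.5801 0.2556 0.078 ]
S yellow [0.5692 0.2027 0.078 ]
S orange [0.5576 0.15   0.084 ]
T knob call [395.8 221.1] 0.89 [ 0.4485 -0.2091  0.125 ]
T knob call [398.8 177.1] 0.62 [ 0.5761 -0.2246  0.125 ]
T lid_hinge call [402.4 148.2] 0.72 [ 0.6639 -0.2408  0.12  ]
T lid_hinge call [394.4 178.4] 0.95 [ 0.5738 -0.2126  0.12  ]
T chest call [390.1 186.7] 0.72 [ 0.5769 -0.2175  0.    ]
T chest call [217.3 184.5] 0.68 [0.5979 0.3267 0.    ]
T rack call [247.5 192.4] 0.66 [0.57   0.2311 0.    ]
T rack call [246.5 193.3] 0.95 [0.5671 0.2343 0.    ]
T knob [([398.8, 177.1], 0.62), ([216.4, 180.6], 0.26)]
T cap_blue [([489.1, 199.6], 0.59), ([252.0, 185.7], 0.38)]
T cap_yellow [([253.2, 177.7], 0.4)]
T cap_green [([215.0, 182.0], 0.63)]
T cap_orange [([246.4, 194.6], 0.51), ([269.9, 188.8], 0.42)]
S knob call [385.9 162.8] 0.61 [ 0.456  -0.2026  0.125 ]
S knob call [356.4 146.1] 0.81 [ 0.5654 -0.2049  0.125 ]
S lid_hinge call [340.1 126.3] 0.97 [ 0.6666 -0.2522  0.12  ]
S lid_hinge call [360.3 142.9] 0.8 [ 0.5684 -0.2295  0.12  ]
S chest call [354.  168.1] 0.94 [ 0.5834 -0.2311  0.    ]
S chest call [356.9 155.1] 0.7 [ 0.6146 -0.2886 -0.    ]
S rack call [256.7 262.1] 0.73 [0.5635 0.2325 0.    ]
S rack call [254.2 262.2] 0.55 [0.5685 0.2372 0.    ]
S knob [([356.4, 146.1], 0.81), ([304.4, 318.0], 0.55)]
S cap_blue []
S cap_yellow []
S cap_green [([221.9, 263.4], 0.58)]
S cap_orange [([424.8, 191.1], 0.57)]
```

View pics/chestT.png

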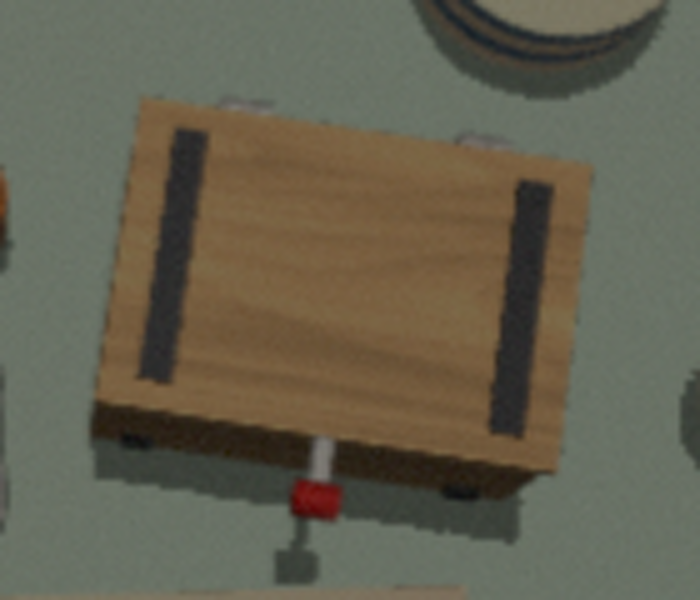

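View pics/chestS.png

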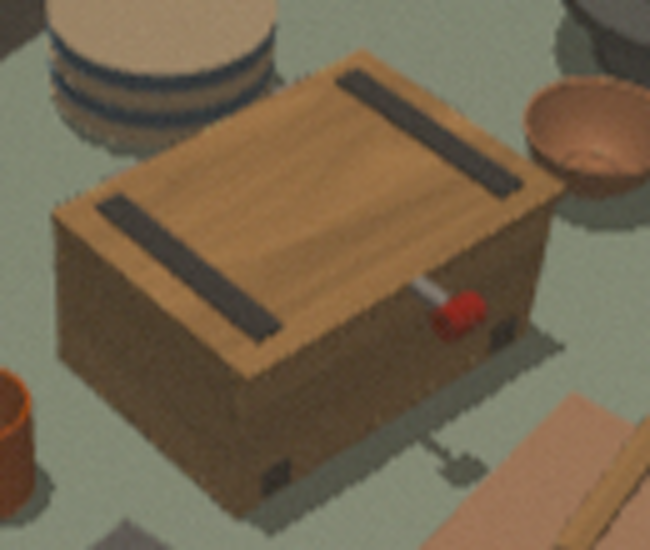

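```bash
python3 - <<'E'
from h import *
T=eyes.grab_frame("top");S=eyes.grab_frame("side")
B=np.array
L=[( .09, .132,.13),(.09,-.132,.13),(-.094,-.132,.13),(-.094,.132,.13),(-.13,0,.125)]
tu=[(a/5+330,b/5+120) for a,b in[(143,100),(592,163),(555,470),(97,402),(317,500)]]
su=[(a/5+295,b/5+100) for a,b in[(52,215),(362,50),(562,187),(245,378),(460,315)]]
def W(q): 
    c,s=np.cos(q[2]),np.sin(q[2]); return B([[q[0]+c*x-s*y,q[1]+s*x+c*y,z] for x,y,z in L])
for nm,ps in (("T",[(T,tu)]),("S",[(S,su)]),("both",[(T,tu),(S,su)])):
    f=lambda q:np.concatenate([(proj(P,W(q))-B(u)).ravel() for P,u in ps])
    s=least_squares(f,[.57,-.22,-.13],x_scale=[.1,.1,.1]); print(nm,s.x.round(4),"knob",W(s.x)[4].round(4),"rms",np.sqrt(np.mean(s.fun**2)).round(2))
# rack
L=[(0,.081,.084),(0,.027,.078),(0,-.027,.078),(0,-.081,.084)]
tu=[(215.8,181.7),(233.8,185),(251.7,188.3),(269.2,190.8)];su=[(222.5,259),(241.8,248.4),(259.8,237.8),(277,226.5)]
for nm,ps in (("T",[(T,tu)]),("S",[(S,su)]),("both",[(T,tu),(S,su)])):
    f=lambda q:np.concatenate([(proj(P,W(q))-B(u)).ravel() for P,u in ps])
    s=least_squares(f,[.57,.23,-.13],x_scale=[.1,.1,.1]); print(nm,s.x.round(4),W(s.x).round(4).tolist(),"rms",np.sqrt(np.mean(s.fun**2)).round(2))
o=r.get_obs();R=cv2.Rodrigues(o["orientation"])[0];print(R.round(3).tolist(),o["tcp_pos"])
E
```

```text
T [ 0.5792 -0.2253 -0.1786] knob [ 0.4513 -0.2022  0.125 ] rms 0.48
S [ 0.5808 -0.2244 -0.1774] knob [ 0.4529 -0.2015  0.125 ] rms 0.56
both [ 0.58   -0.2249 -0.1783] knob [ 0.452  -0.2018  0.125 ] rms 0.57
T [ 0.5704  0.2327 -0.1985] [[0.5863, 0.3121, 0.084], [0.5757, 0.2592, 0.078], [0.5651, 0.2063, 0.078], [0.5544, 0.1533, 0.084]] rms 0.08
S [ 0.574   0.2296 -0.1967] [[0.5898, 0.309, 0.084], [0.5793, 0.2561, 0.078], [0.5687, 0.2031, 0.078], [0.5582, 0.1502, 0.084]] rms 0.21
both [ 0.5721  0.2312 -0.1986] [[0.588, 0.3106, 0.084], [0.5774, 0.2577, 0.078], [0.5667, 0.2047, 0.078], [0.5561, 0.1518, 0.084]] rms 0.58
[[0.92, 0.392, 0.0], [0.392, -0.92, 0.0], [0.0, -0.0, -1.0]] [ 0.26458587 -0.62097681  0.23931351]
```

Request:
carry_out(series="0 0 -1 0.15 0; 0 0 -1 0.15 0; 0 0 0 0.15 0; 0 0 0 0.15 0", grip_force=60)

```text
clock: 2.9
tcp_pos: [0.2646, -0.621, 0.2595]
orientation: [3.125, -0.317, 0.0]
contact_force: [-0.2, -0.7, -0.2]
grip_width: 0.0124
```

```bash
cat >> h.py <<'E'
def to(x,y,z):
    o=r.get_obs();R=cv2.Rodrigues(o["orientation"])[0];d=R.T@(np.array([x,y,z])-o["tcp_pos"])
    print("shift cm",(d*100).round(2),"tool x ang",np.arctan2(R[1,0],R[0,0]).round(3),"R22",R[2,2].round(4),"tcp",o["tcp_pos"].round(4),"F",o["contact_force"].round(1),"t",round(o["clock"],2))
E
python3 -c "
from h import *
to(.628,.193,.26)"
```

```text
shift cm [ 1.925e+01 -8.704e+01 -6.000e-02] tool x ang -0.202 R22 -1.0 tcp [ 0.2646 -0.621   0.2595] F [-0.2 -0.7 -0.2] t 2.9
```

Request:
carry_out(series="1.3 -5.8 0 0 0; 1.3 -5.8 0 0 0; 1.3 -5.8 0 0 0; 1.3 -5.8 0 0 0; 1.3 -5.8 0 0 0; 1.3 -5.8 0 0 0; 1.3 -5.8 0 0 0; 1.3 -5.8 0 0 0")

```text
clock: 3.9
tcp_pos: [0.4582, -0.1846, 0.2597]
orientation: [3.126, -0.309, 0.002]
contact_force: [1.1, 0.4, -0.5]
grip_width: 0.0003
```

Request:
carry_out(series="1.3 -5.8 0 0 0; 1.3 -5.8 0 0 0; 1.3 -5.8 0 0 0; 1.3 -5.8 0 0 0; 1.3 -5.8 0 0 0; 1.3 -5.8 0 0 0; 1 -5.8 0 0 0; 0 0 0 0 0")

```text
clock: 4.9
tcp_pos: [0.623, 0.2012, 0.2588]
orientation: [-3.124, 0.297, 0.001]
contact_force: [0.3, -1.4, -0.8]
grip_width: 0.0004
```

```bash
python3 -c "
from h import *
to(.628,.193,.113)"
```

```text
shift cm [ 0.67  0.76 14.58] tool x ang -0.189 R22 -1.0 tcp [0.623  0.2012 0.2588] F [ 0.3 -1.4 -0.8] t 4.9
```

Request:
carry_out(series="0.7 0.8 2 0 0; 0 0 4 0 0; 0 0 4 0 0; 0 0 3 0 0; 0 0 1.5 0 0; 0 0 0 0 0")

```text
clock: 5.65
tcp_pos: [0.6282, 0.1832, 0.1131]
orientation: [3.124, -0.312, -0.003]
contact_force: [-0.1, -0.5, -0.3]
grip_width: 0.0
```

```bash
python3 - <<'E'
from h import *
to(.628,.193,.113)
S=eyes.grab_frame("side"); T=eyes.grab_frame("top")
a=cv2.resize(S["color"][150:300,180:330],(600,600),interpolation=cv2.INTER_CUBIC)
cv2.imwrite("pics/s1.png",a)
E
```

```text
shift cm [-0.21 -0.95  0.01] tool x ang -0.199 R22 -1.0 tcp [0.6282 0.1832 0.1131] F [-0.1 -0.5 -0.3] t 5.65
```

View pics/s1.png

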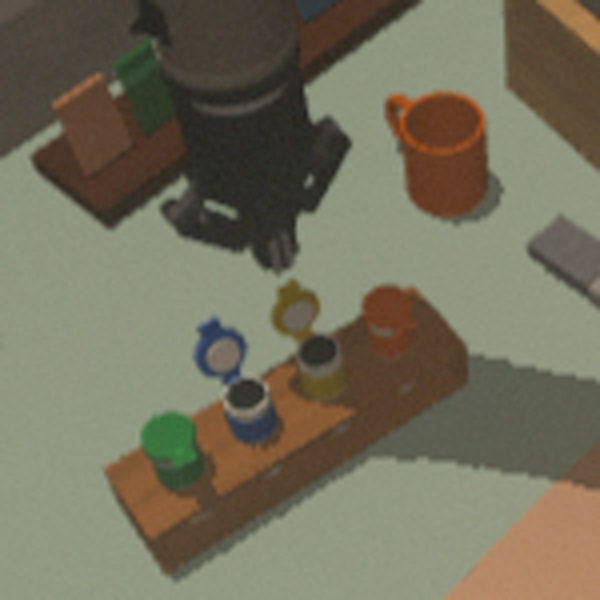

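The picture shows the closed fingertips behind the yellow cap, which is at (295,310) in the crop. I'll centre the tool on it and sweep toward the robot.

Request:
carry_out(series="-0.2 -0.9 0 0 0; -1.5 0 0 0 0; -1.5 0 0 0 0; -1.5 0 0 0 0; -1.5 0 0 0 0; 0 0 0 0 0")

```text
clock: 6.5
tcp_pos: [0.5681, 0.2068, 0.1144]
orientation: [3.126, -0.307, -0.001]
contact_force: [0.8, 0.8, -0.1]
grip_width: -0.0002
```

```bash
python3 - <<'E'
from h import *
to(.567,.205,.113)
S=eyes.grab_frame("side"); T=eyes.grab_frame("top")
a=cv2.resize(S["color"][150:300,180:330],(600,600),interpolation=cv2.INTER_CUBIC)
cv2.imwrite("pics/s2.png",a)
E
```

```text
shift cm [-0.07  0.19  0.14] tool x ang -0.196 R22 -1.0 tcp [0.5681 0.2068 0.1144] F [ 0.8  0.8 -0.1] t 6.5
```

View pics/s2.png

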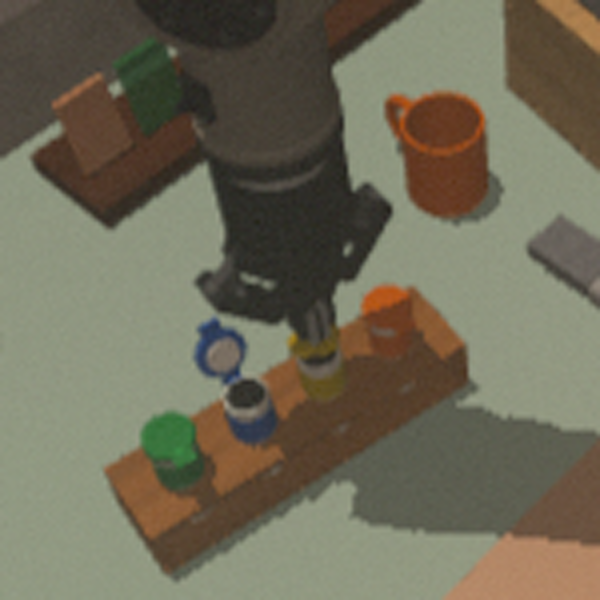

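Request:
carry_out(series="0 0 1 0 0; 0 0 0.8 0 0; 0 0 0.4 0 0; 0 0 0 0 0")

```text
clock: 7.1
tcp_pos: [0.5703, 0.2064, 0.0992]
orientation: [3.125, -0.311, 0.003]
contact_force: [-20.9, -9.7, 63.7]
grip_width: -0.0004
```

Request:
carry_out(series="0 0 -1 0 0; 0 0 -2 0 0; 0 0 -3 0 0; 0 0 0 0 0")

```text
clock: 7.6
tcp_pos: [0.5713, 0.2069, 0.1545]
orientation: [-3.124, 0.31, -0.006]
contact_force: [1.4, 1.6, -0.5]
grip_width: 0.0
```

```bash
python3 - <<'E'
from h import *
to(.567,.205,.113)
S=eyes.grab_frame("side"); T=eyes.grab_frame("top")
cv2.imwrite("pics/s3.png",cv2.resize(S["color"][170:300,190:320],(600,600),interpolation=cv2.INTER_CUBIC))
cv2.imwrite("pics/t3.png",cv2.resize(T["color"][140:240,190:310],(720,600),interpolation=cv2.INTER_CUBIC))
E
```

```text
shift cm [-0.39  0.28  4.15] tool x ang -0.198 R22 -1.0 tcp [0.5713 0.2069 0.1545] F [ 1.4  1.6 -0.5] t 7.6
```

View pics/s3.png

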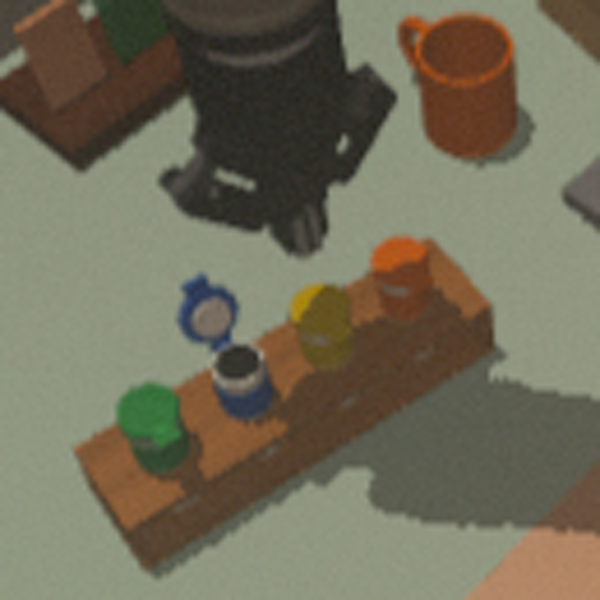

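View pics/t3.png

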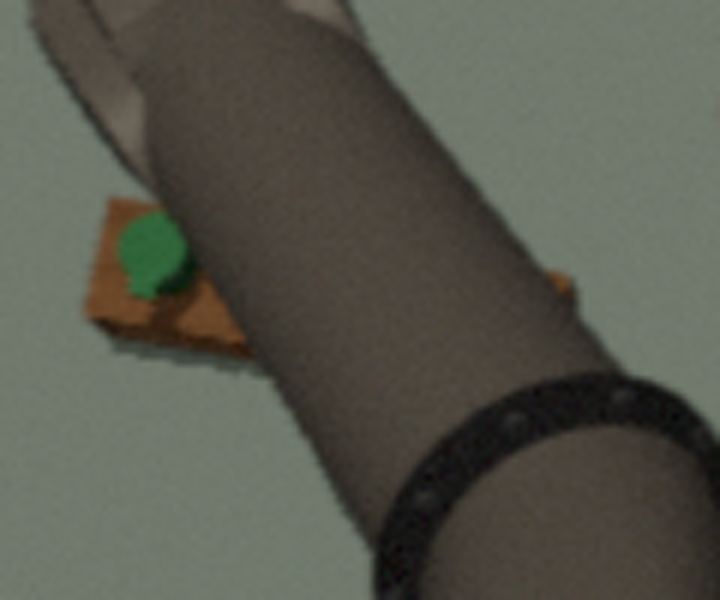

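The yellow cap now looks flat in the side view. Contact came at a TCP height of 0.099, because the closed pads sit further forward than tip_reach says. Blue is next.

```bash
python3 -c "
from h import *
to(.638,.246,.12)"
```

```text
shift cm [ 5.93 -5.25  3.2 ] tool x ang -0.197 R22 -1.0 tcp [0.5696 0.2061 0.152 ] F [ 0.4 -0.  -0.4] t 7.7
```

Request:
carry_out(series="5.2 0 -0.5 0 0; 0.7 -2.6 0 0 0; 0.2 -2.6 0 0 0; 0 0 2.2 0 0; 0 0 1.6 0 0; 0 0 0 0 0")

```text
clock: 8.45
tcp_pos: [0.6382, 0.244, 0.1167]
orientation: [3.124, -0.31, -0.006]
contact_force: [0.3, 0.0, -0.0]
grip_width: -0.0001
```

```bash
python3 -c "
from h import *
to(.638,.246,.12)"
```

```text
shift cm [-0.06 -0.2  -0.33] tool x ang -0.198 R22 -1.0 tcp [0.6382 0.244  0.1167] F [ 0.3  0.  -0. ] t 8.45
```

Request:
carry_out(series="-1.5 -0.2 0 0 0; -1.5 0 0 0 0; -1.5 0 0 0 0; -1.7 0 0 0 0; 0 0 1 0 0; 0 0 0.7 0 0; 0 0 0.3 0 0; 0 0 0 0 0")

```text
clock: 9.45
tcp_pos: [0.5791, 0.2591, 0.1]
orientation: [3.125, -0.31, -0.002]
contact_force: [-6.1, -2.7, 12.1]
grip_width: -0.0001
```

Request:
carry_out(series="0 0 0.2 0 0; 0 0 0 0 0; 0 0 0 0 0")

```text
clock: 9.82
tcp_pos: [0.5792, 0.2591, 0.0998]
orientation: [3.125, -0.311, -0.001]
contact_force: [-10.4, -5.1, 25.1]
grip_width: -0.0002
```

Request:
carry_out(series="0 0 -2 0 0; 0 0 -4 0 0; 0 0 -5 0 0; 0 3 -5 0 0.5; 0 6 0 0 0.6; 0 6 0 0 0.7; 0 6 0 0 0.7; 0 6 0 0 0.7")

```text
clock: 10.82
tcp_pos: [0.5262, -0.0076, 0.2576]
orientation: [-3.126, 0.31, -0.001]
contact_force: [1.1, -0.3, 0.5]
grip_width: 0.0597
```

```bash
python3 - <<'E'
from h import *
to(.452,-.2018,.26)
S=eyes.grab_frame("side"); T=eyes.grab_frame("top")
cv2.imwrite("pics/s4.png",cv2.resize(S["color"][190:300,200:310],(600,600),interpolation=cv2.INTER_CUBIC))
cv2.imwrite("pics/t4.png",cv2.resize(T["color"][140:240,190:310],(720,600),interpolation=cv2.INTER_CUBIC))
E
```

```text
shift cm [-3.46 20.5  -0.25] tool x ang -0.198 R22 -1.0 tcp [ 0.5262 -0.0076  0.2576] F [ 1.1 -0.3  0.5] t 10.82
```

View pics/s4.png

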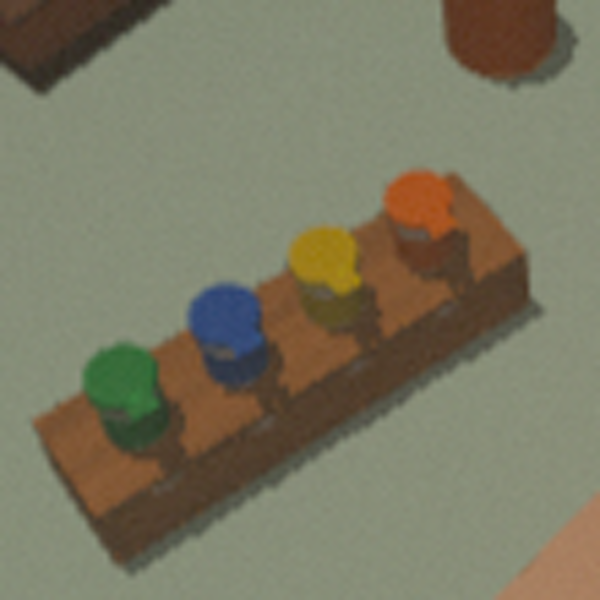

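View pics/t4.png

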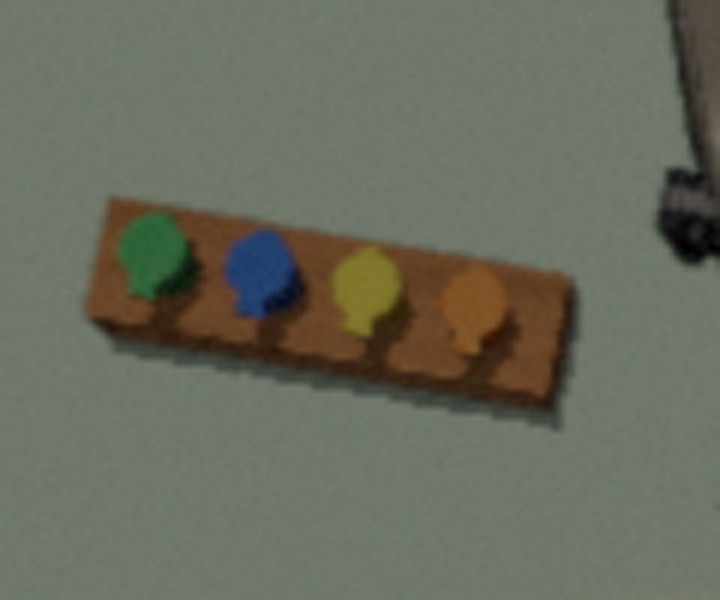

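All four caps are shut flat in both views. Next, the knob.

Request:
carry_out(series="-0.9 5 0 0 0.7; -0.9 5 0 0 0.7; -0.9 5 0 0 0.7; -0.8 5.5 0 0 0.7; 0 0 2.5 0 0.7; 0 0 2.5 0 0.7; 0 0 0 0 0.7")

```text
clock: 11.8
tcp_pos: [0.451, -0.1992, 0.2059]
orientation: [-3.125, 0.309, 0.005]
contact_force: [-0.8, 0.1, -0.3]
grip_width: 0.06
```

```bash
python3 - <<'E'
from h import *
to(.452,-.2018,.119)
S=eyes.grab_frame("side"); T=eyes.grab_frame("top")
cv2.imwrite("pics/s5.png",cv2.resize(S["color"][90:220,290:450],(800,600),interpolation=cv2.INTER_CUBIC))
cv2.imwrite("pics/t5.png",cv2.resize(T["color"][130:260,330:470],(600,557),interpolation=cv2.INTER_CUBIC))
E
```

```text
shift cm [0.18 0.24 8.69] tool x ang -0.197 R22 -1.0 tcp [ 0.451  -0.1992  0.2059] F [-0.8  0.1 -0.3] t 11.8
```

View pics/s5.png

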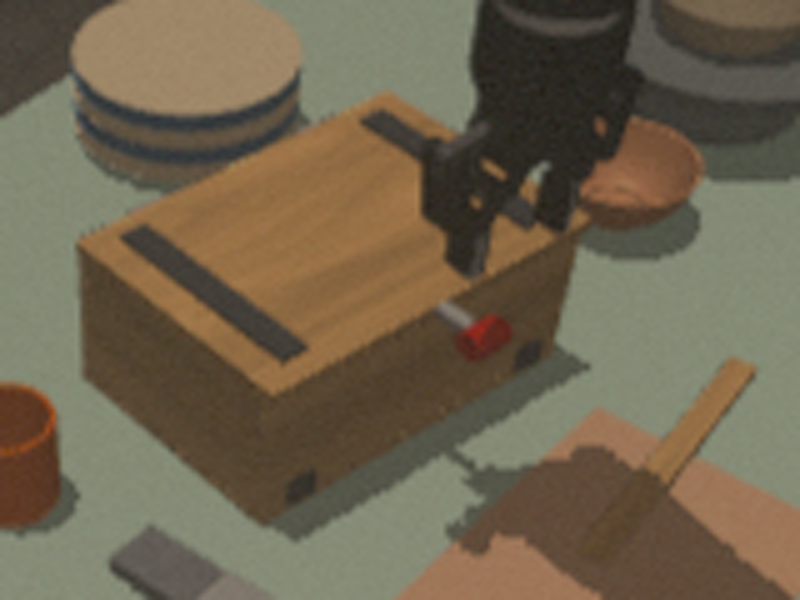

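View pics/t5.png

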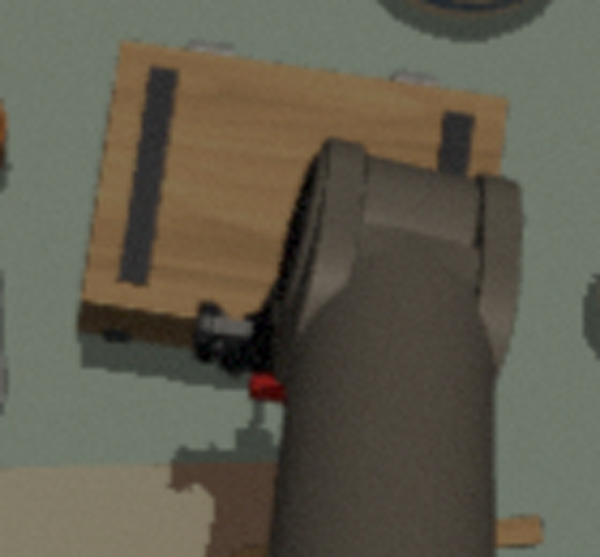

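The fingers straddle the line to the knob in the side view: tips near (470,265) and (555,220), knob at (483,338). Descending.

Request:
carry_out(series="0.2 0.2 2 -0.02 0.7; 0 0 3 0 0.7; 0 0 2.5 0 0.7; 0 0 1.2 0 0.7; 0 0 0 0 0.7; 0 0 0 0 0.7")

```text
clock: 12.65
tcp_pos: [0.4543, -0.2021, 0.1214]
orientation: [3.129, -0.278, 0.003]
contact_force: [0.1, -0.6, -0.1]
grip_width: 0.0595
```

```bash
python3 - <<'E'
from h import *
to(.452,-.2018,.119)
S=eyes.grab_frame("side")
o=r.get_obs(); print(proj(S,[o["tcp_pos"]+[0,0,.011],[.452,-.2018,.125]]))
cv2.imwrite("pics/s6.png",cv2.resize(S["color"][110:200,340:460],(800,600),interpolation=cv2.INTER_CUBIC))
E
```

```text
shift cm [-0.24  0.01  0.24] tool x ang -0.177 R22 -1.0 tcp [ 0.4543 -0.2021  0.1214] F [ 0.1 -0.6 -0.1] t 12.65
[[386.64943556 161.29186937]
 [386.88536469 163.5658549 ]]
```

View pics/s6.png

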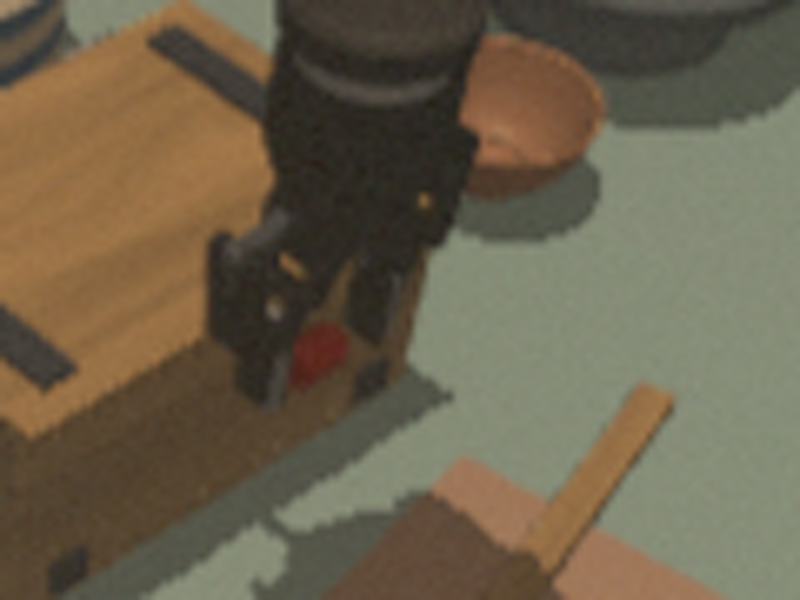

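The red knob at (318,350) is between the two pads. Closing on it.

Request:
carry_out(series="-0.2 0 0.2 0 0.6; 0 0 0 0 0.2; 0 0 0 0 0; 0 0 0 0 0; 0 0 0 0 0; 0 0 0 0 0", grip_force=60)

```text
clock: 13.45
tcp_pos: [0.4516, -0.2004, 0.1188]
orientation: [-3.128, 0.277, 0.0]
contact_force: [-1.7, 3.5, 6.4]
grip_width: 0.0246
```

```bash
python3 - <<'E'
from h import *
to(.452,-.2018,.119)
print(r.get_obs()["grip_width"])
# lift path relative to shut knob
th=np.radians([0,7.5,15,22.5,30,37.5,45,52.5,60]); 
x=-.22*np.cos(th)+.005*np.sin(th); z=.22*np.sin(th)+.005*np.cos(th)
print(np.c_[np.diff(x)*100,-np.diff(z)*100].round(2), x[-1]-x[0], z[-1]-z[0])
E
```

```text
shift cm [ 0.07  0.13 -0.02] tool x ang -0.177 R22 -1.0 tcp [ 0.4516 -0.2004  0.1188] F [-1.7  3.5  6.4] t 13.45
0.024623265161725978
[[ 0.25 -2.87]
 [ 0.63 -2.81]
 [ 0.99 -2.7 ]
 [ 1.33 -2.55]
 [ 1.65 -2.36]
 [ 1.95 -2.12]
 [ 2.21 -1.85]
 [ 2.43 -1.54]] 0.11433012701892217 0.1880255888325765
```

The opening stopped at 24.6 mm, so it is on the 26 mm knob. Lifting along the arc in half steps.

Request:
carry_out(series="0.1 0 -1.4 0 0; 0.15 0 -1.4 0 0; 0.3 0 -1.4 0 0; 0.35 0 -1.4 0 0; 0.45 0 -1.35 0 0; 0.55 0 -1.35 0 0; 0.65 0 -1.3 0 0; 0.7 0 -1.25 0 0")

```text
clock: 14.45
tcp_pos: [0.484, -0.2064, 0.2275]
orientation: [-3.128, 0.277, -0.001]
contact_force: [6.7, 2.6, -9.3]
grip_width: 0.025
```

```bash
cat >> h.py <<'E'
def lid(nm):
    o=r.get_obs(); p=o["tcp_pos"]; ex=np.array([np.cos(-.178),np.sin(-.178),0]); 
    h=np.array([.6686,-.2408,.12]); d=p+[0,0,.006]-h
    u=-d@ex; print("tcp",p.round(4),"lateral",(d@[-ex[1],ex[0],0]).round(4),"radius",np.hypot(u,d[2]).round(4),"angle",np.degrees(np.arctan2(d[2],u)-np.arctan2(.005,.22)).round(1),"F",o["contact_force"].round(1),"grip",o["grip_width"].round(4),"t",o["clock"])
    S=eyes.grab_frame("side"); print(proj(S,p+[0,0,.006]))
    cv2.imwrite(f"pics/{nm}.png",cv2.resize(S["color"][60:210,280:480],(800,600),interpolation=cv2.INTER_CUBIC))
    return S
E
python3 -c "
from h import *
lid('s7')"
```

```text
Traceback (most recent call last):
  File "h.py", line 17, in lid
    u=-d@ex; print("tcp",p.round(4),"lateral",(d@[-ex[1],ex[0],0]).round(4),"radius",np.hypot(u,d[2]).round(4),"angle",np.degrees(np.arctan2(d[2],u)-np.arctan2(.005,.22)).round(1),"F",o["contact_force"].round(1),"grip",o["grip_width"].round(4),"t",o["clock"])
                                                                                                                                                                                                                           ^^^^^^^^^^^^^^^^^^^^^
AttributeError: 'float' object has no attribute 'round'
```

```bash
sed -i 's/o\["grip_width"\].round(4)/round(o["grip_width"],4)/' h.py; python3 -c "
from h import *
lid('s7')"
```

```text
tcp [ 0.484  -0.2064  0.2275] lateral 0.0012 radius 0.2194 angle 29.8 F [ 6.7  2.6 -9.3] grip 0.025 t 14.45
[[383.55518762 128.70217504]]
```

View pics/s7.png

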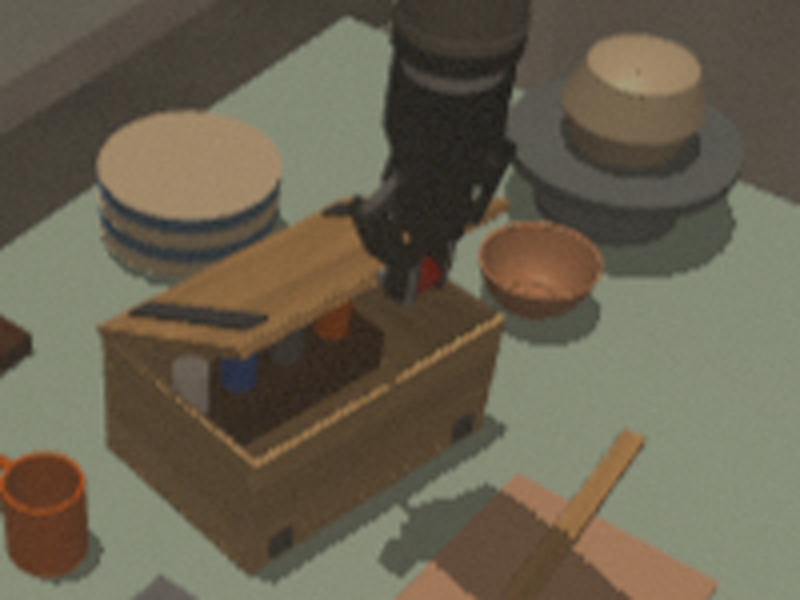

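The lid is open about 30° and the knob is still in the pads at (425,275). Continuing to 60°.

Request:
carry_out(series="0.8 0 -1.2 0 0; 0.85 0 -1.15 0 0; 0.95 0 -1.1 0 0; 1 0 -1.05 0 0; 1.1 0 -0.95 0 0; 1.1 0 -0.9 0 0; 1.2 0 -0.8 0 0; 1.2 0 -0.7 0 0")

```text
clock: 15.5
tcp_pos: [0.564, -0.2212, 0.3057]
orientation: [-3.128, 0.277, 0.003]
contact_force: [1.1, 4.8, -5.3]
grip_width: 0.0249
```

Request:
carry_out(series="0 0 0 0 0; 0 0 0 0 0; 0 0 0 0 0")

```text
clock: 15.88
tcp_pos: [0.564, -0.2212, 0.3056]
orientation: [-3.129, 0.278, 0.0]
contact_force: [-0.3, 6.0, -2.6]
grip_width: 0.0241
```

```bash
python3 - <<'E'
from h import *
S=lid('s8'); T=eyes.grab_frame("top"); cv2.imwrite("pics/t8.png",T["color"])
# predicted lid front-left / front-right corner (top face) pixels for angles
ex=np.array([np.cos(-.178),np.sin(-.178),0]);ey=np.array([-ex[1],ex[0],0]);h=np.array([.6686,-.2408,.12])
for a in (54,57,60,63,66):
    t=np.radians(a); X=[]
    for y in(.132,-.132):
      for zz in (0,.01): X.append(h+ex*(-.184*np.cos(t)+zz*np.sin(t))+ey*y+np.array([0,0,.184*np.sin(t)+zz*np.cos(t)]))
    print(a,((proj(S,X)-[280,60])*4).round(0).tolist())
E
```

```text
tcp [ 0.564  -0.2212  0.3056] lateral 0.0008 radius 0.2191 angle 59.6 F [-0.3  6.  -2.6] grip 0.0241 t 15.875
[[365.76260496  90.64428259]]
54 [[194.0, 252.0], [186.0, 239.0], [471.0, 109.0], [464.0, 97.0]]
57 [[186.0, 240.0], [178.0, 227.0], [465.0, 98.0], [457.0, 86.0]]
60 [[178.0, 227.0], [170.0, 215.0], [457.0, 87.0], [450.0, 76.0]]
63 [[170.0, 216.0], [162.0, 203.0], [450.0, 76.0], [442.0, 65.0]]
66 [[162.0, 204.0], [153.0, 193.0], [442.0, 66.0], [434.0, 56.0]]
```

View pics/s8.png

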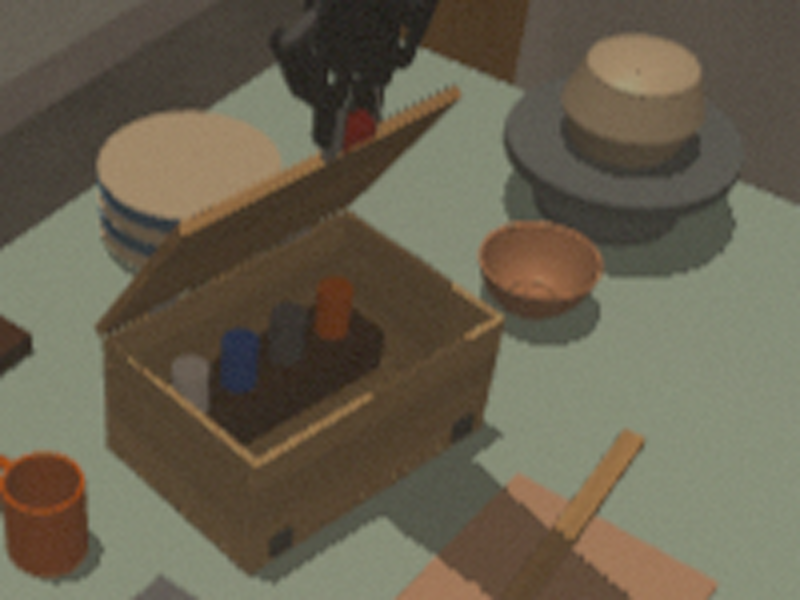

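View pics/t8.png

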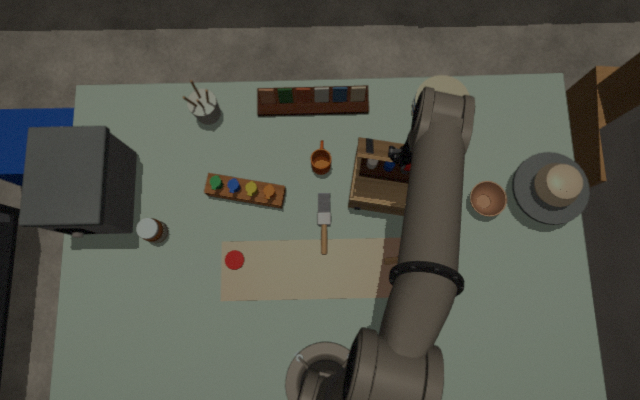

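The lid's front corners are at about (180,234) and (458,90) in the side crop. That matches the 58–60° prediction, and kinematics give 59.6°. The knob is held, and the caps and bystanders look unchanged. Handing in.

```bash
python3 -c "
from h import *
lid('s9'); print(r.hand_in())"
```

```text
tcp [ 0.564  -0.2212  0.3055] lateral 0.0008 radius 0.2191 angle 59.6 F [ 0.1  4.9 -2.8] grip 0.0249 t 15.975
[[365.78105498  90.66556308]]
the job is handed in; nothing more can be done
None
```

I pressed the yellow and blue caps fully shut with the chest closed, then lifted the lid by its red knob. I handed in at about 16 s with the lid held open at 60°.

- **Caps:** all four looked flat in both camera views before I touched the chest. I did not measure the cap angles directly.
- **Lid:** the arm position gives 59.6°, and the lid's corners in the side view match 58–60°. It did not move over the last readings.
- **Grip:** the fingers are on the knob at an opening of about 25 mm (the knob is 26 mm long), with the grip set to 60 N.
- **Other things on the table:** the mug, brush, rib, jar and bowl looked unmoved in the last pictures. The batten did too in the side view; the arm hides it from above.

**Hard press on yellow:** the first press peaked at about 64 N at the wrist. The shut fingertips reach about 7 mm further than I had assumed. That is under the 120 N wrist limit, and it seemed to come from the fingertips on the cap, not the gripper's body. I pressed the blue cap with about 25 N.

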